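# Hold the knife box's lock open

## Task

Lift the key off its hook on the wooden stand and push it all the way down into the lock in the lid of the steel knife box, wiggling it a little if the pins stick. Then turn it a quarter turn clockwise, seen from above, and finish still gripping the key and holding it turned against the lock's spring. Leave the bottle opener on its hook and everything else where it stands.

Things in the scene. Friction and masses are not known exactly. Their poses are not given: they have to be found in the camera images.
- key: Key, 50 g, hanging blade down on either hook. Origin: middle of its bow, a black plastic loop 40 mm wide (y), 9 mm thick (x); z up. Flat upright outer sides run from 20 mm below to 10 mm above the origin, peaked top 23 mm above. Opening 28 mm wide, floor 14 mm below the origin; the hook bar sits under the peak, axis along x, 13 mm above the origin. Key alike when turned half round about z.
- key_tip (a point): Point at the rounded end of the key's blade, 58 mm below the key's origin; axes as the key.
- key_shoulder (a point): Centre of the underside of the key's 22 x 9 mm steel shoulder, 26 mm below the key's origin. It meets the lock's face when the key is fully home. Below it the steel blade is 32 mm long, 14 mm wide (y), 5 mm thick (x).
- stand: Fixed wooden stand, base 130 x 200 x 12 mm, origin under its centre. From the front of its crossbar (x = 0, along y) two steel hooks 140 mm apart point level to its -x: bars of radius 3 mm, axis 115 mm above the table, 62 mm long, the end turned up to 13 mm above the axis. To free the key raise it 12 to 22 mm, then draw it 35 mm or more along the stand's -x.
- hook_left (a point): Point on the axis of the hook at the stand's +y, 40 mm in front of the crossbar, where a thing hangs; x axis back along the hook to the crossbar.
- hook_right (a point): The same on the hook at the stand's -y.
- opener: Steel bottle opener hanging on the other hook, with a 40 mm wide, 6 mm thick loop like the key's but bare steel, and a flat 36 mm wide open head below (about 94 mm long in all). Stays on its hook. Origin: centre of its loop's opening.
- box: Fixed steel knife box 180 (x) x 220 (y) x 85 mm (z), origin under its centre. The brass lock cylinder, 31 mm across in a dark collar 48 mm across and 2 mm high, lies in the flat lid 40 mm from the centre towards the box's -x side.
- lock_mouth (a point): Centre of the lock's face, flush with the lid, 85 mm above the table; axes as the box. The keyway is a slot 7 mm wide, 17 mm long, 40 mm deep; at rest its long side lies along the box's y, so the key's y must too. Two sprung sticky pins, 10 and 19 mm down in its long walls, take a push of 4 to 20 N; shifting the key 1 to 2 mm or turning it a few degrees helps.
- lock (a joint): Turn of the lock cylinder, rad: 0 at rest (slot along the box's y), growing clockwise seen from above to a stop at 1.57. A spring of about 0.02 N m at rest and 0.07 N m at the stop turns it back when let go. The blade has some 0.15 rad of play in the slot, so the key turns that much farther than the cylinder.
- jar: Small glass jar, 44 mm across and 60 mm high, standing on the box's lid behind and left of the lock. Leave it.
- mortar: White ceramic mortar, 120 mm across, 75 mm high, with its pestle standing in it (about 135 mm high). Leave it.
- bowls: Two nested steel bowls, 160 mm across, 73 mm high. Leave them.
- holder: Wooden chopstick holder, 70 x 70 x 120 mm, with chopsticks up to about 235 mm high. Leave it.
- spatula: Orange silicone spatula 260 mm long lying on the table in front of the stand. Leave it.
Not all that is in view belongs to the job. There is more than one size of the key; the job needs the smaller.

How it is judged:
By the outcome, as a careful person would: the job done as asked, in the order asked, and still so for the second after the job is handed in, while the arm keeps its last pose, push and grip.
It also fails if it takes over 67 s, if anything falls off the work surface, if the arm or the gripper's body presses on something with over 40 N, if the wrist force passes 120 N, or if a joint passes its speed limit or range.

## Robot

A 7-joint arm with a two-finger parallel gripper is mounted at the origin on the work surface. World frame = base frame: x ahead of the robot, y to its left, z up, the work surface at z = 0. Lengths are in m, angles in rad, forces in N, time in s.
With the tool pointing down it reaches from about 0.4 to 0.85 m from the base axis. Payload 4.5 kg.
Tool frame: the origin (TCP) lies between the finger pads; the fingertips stand 19 mm ahead of it and the grasp point (between the pads) is the TCP (r.tips_ahead is the distance from the TCP to the fingertips, in m); z points along the fingers, y is the line along which they close (so a half turn about z gives the same grasp; the last joint's range is limited). The gripper opens to 88 mm and grips with 3 to 60 N. Pads are 18 mm wide; open, the fingers measure 123 mm over their backs; the gripper's body (75 mm by 187 mm) begins 45 mm behind the grasp point.
Start: joints at [-1.298, 0.689, -0.195, 1.565, 0.157, 0.902, -0.215], TCP at [0.148, 0.607, 0.218] pointing down, gripper open.
Joint ranges: [-3.01, 3.01], [-0.46, 2.08], [-1.47, 1.51], [0.13, 2.56], [-1, 4.14], [0.04, 2.09], [-2.66, 2.66]. Speed limits (rad/s): [2.57, 2.57, 3.14, 3.14, 3.14, 3.14, 3.14].

## Interface

Orientations are given as a unit quaternion [x, y, z, w].
In Python, from plant import r, cams, models gives the robot as it stands. The module is installed in compiled form; this text tells all that it offers.
- The arm moves only by the tool jog_arm, never from a script. Its arguments are lists of equal length, an entry for each row: "turn": the turn, a rotation vector about the tool's x, y, z in rad, a list of three; "translation": the shift along the tool's x, y, z in m, a list of three; "grip": the closure, from 0 (fully open) to 1 (shut). In form: {"turn": [[ax, ay, az], ...], "translation": [[tx, ty, tz], ...], "grip": [grip, ...]}. A call has 1 to 20 rows; each row is the pose to reach, as a shift and turn from the pose commanded when the call began, along the tool's axes at that moment; what a row does not reach only later rows make up. A row lasts 1/8 s, in which the tool goes at most 62.5 mm and 10.7 degrees, less where a joint would pass 70% of its speed; a pose out of reach is approached as far as the arm can. A call with a gripper value outside its range is refused whole. The fingers move at their own pace and stop on an object; "force" is the grip in N (left out, the last holds). Time passes only in rows, so rows that repeat a pose let the fingers close. It gives the time, the measured TCP pose, the force, the opening and the grip force at its end, in the units of the state.
- r.get_state(): the state, without advancing time (a new reading comes with each control period).
- cams.snapshot(name): name is "scene" or "side" or "wrist"; returns the picture (400x640x3 uint8, red, green, blue); there is no depth.
- cams.camera_params(name): a dict with "fx", "fy", "cx", "cy" (pixels), "eye" and "orientation" of the camera in the world. Camera axes: x right, y up, looking along -z (the intrinsics and any distortion apply to the point x, -y, -z); pixel columns grow to the right and rows downward; lengths in m; the calibration is good to about 2 mm. A picture is of the moment at which its call begins: read the wrist's pose just before it. camera_params takes no time and is no camera call; for the wrist camera it gives the pose at the moment of the call.
- r.finish_job(): hands the job in; it is judged then, once.
Trained networks look in the newest picture that a camera, given by its name, has taken for a name from the list of things; names that differ only in an ending like _2 or _b are one class to them, and where a whole thing is asked for, a point or a joint stands for the part that bears it (a point fixed in the world has none). Each returns a list of dicts, best first, with "p" (0 to 1); they miss things now and then, are a little off and sometimes report something else, mostly with a low value. They report only what shows in the picture. A call takes as long as a camera call. They do not tell look-alikes from the thing itself.
- models.find_in(camera, name): "position" ([x, y, z] in m, in world coordinates, good to about 4 mm: the middle of the surface that is visible of it).
- models.masks_of(camera, name): "pixels" (400x640 bool, what is visible of it).
- models.place_of(camera, name): "position" ([x, y, z] in m, in world coordinates, good to about 4 mm: a listed point, or the origin of a listed thing).
The state is a dict: "clock": time; "q": joint angles; "qd": joint speeds; "joint_torque": joint torques, N m; "tool_pos": TCP position; "eef_rot": TCP orientation; "contact_force": force on the tool from outside, world axes, zero at the start; "moment": the same for the moment, N m; "opening": opening from 0.0 (shut) to 1.0 (fully open); "finger_force": force on a finger pad.
Only numpy, scipy, OpenCV 4.12 (cv2) and the standard library are available. Lean on these libraries where they do the work, as an engineer would, in place of code of your own. Each camera call takes 0.05 s, during which the arm holds its last target. There are 200 camera calls.

## Working session

There is one attempt and no reset: what is moved stays moved. The work goes in short steps, Python scripts to look and compute and a tool call to move; the robot and the scene stay as the last step left them, time stands still between calls to the robot, and variables do not carry over. Pictures are saved under pics/ and viewed, at most 10 in all, crops included, and the job is handed in when it is done.

Besides the shell and the picture viewer there is one more tool, called after "Call:" as name(argument=value, ...) on one line, values as JSON. jog_arm: Moves the arm, as the interface text tells. Its arguments: {"type":"object","properties":{"turn":{"type":"array"},"translation":{"type":"array"},"grip":{"type":"array"},"force":{"type":"number"}},"required":["turn","translation","grip"]}

```bash
mkdir -p pics
cat > h.py <<'E'
from plant import r, cams, models
import numpy as np, cv2
from scipy.spatial.transform import Rotation as R
def snap(c,f=None):
    im=cams.snapshot(c)
    if f: cv2.imwrite('pics/'+f,im[:,:,::-1])
    return im
E
python3 - <<'E'
from h import *
s=r.get_state(); print(s['clock'],s['tool_pos'],s['eef_rot'],s['opening'],r.tips_ahead)
a=snap('scene','s0.png');b=snap('side','d0.png')
for c in ('scene','side'):
    print(c,{k:np.round(v,4).tolist() for k,v in cams.camera_params(c).items() if not isinstance(v,str)})
    for n in ('key','key_tip','hook_left','hook_right','opener','stand','box','lock_mouth'):
        try: print(n,[(np.round(d['position'],4).tolist(),round(d['p'],2)) for d in models.place_of(c,n)[:3]])
        except Exception as e: print(n,e)
E
```

```text
0.0 [0.14772619 0.606591   0.21752408] [ 1.19101985e-01  9.92881594e-01 -9.24122313e-04 -6.37966901e-05] 1.0028996136796315 0.019
scene {'fx': 409.9692, 'fy': 409.9692, 'cx': 321.6308, 'cy': 188.9767, 'eye': [1.0056, 0.5344, 1.0868], 'orientation': [0.0885, 0.2944, 0.905, 0.2942]}
key [([0.5771, 0.1767, 0.1054], 0.51), ([0.5683, 0.078, 0.082], 0.51)]
key_tip [([0.5656, 0.0813, 0.0013], 0.79), ([0.5708, 0.1827, 0.0418], 0.71)]
hook_left [([0.5519, 0.314, 0.1102], 0.82), ([0.3795, 0.1669, 0.0076], 0.5)]
hook_right [([0.5845, 0.1749, 0.1177], 0.72), ([0.5533, 0.317, 0.1109], 0.65)]
opener [([0.5515, 0.3184, 0.1057], 0.52)]
stand [([0.6093, 0.2544, -0.0022], 0.86)]
box [([0.5947, -0.2006, 0.0008], 0.75), ([0.5834, 0.1771, 0.1182], 0.65)]
lock_mouth [([0.5512, -0.1916, 0.0839], 0.66)]
side {'fx': 452.3517, 'fy': 452.3517, 'cx': 310.3352, 'cy': 200.6097, 'eye': [0.4981, 0.8849, 0.9288], 'orientation': [-0.0269, 0.4042, 0.9135, -0.0377]}
key [([0.5653, 0.0782, 0.0825], 0.83), ([0.5704, 0.18, 0.1061], 0.42)]
key_tip [([0.5672, 0.0735, -0.0008], 0.87), ([0.575, 0.1766, 0.0437], 0.58)]
hook_left [([0.5533, 0.322, 0.1171], 0.74)]
hook_right [([0.5772, 0.177, 0.1144], 0.85)]
opener [([0.5537, -0.191, 0.0889], 0.65), ([0.5546, 0.3167, 0.0982], 0.61)]
stand [([0.6074, 0.2553, 0.0015], 0.96)]
box [([0.5924, -0.2005, 0.0015], 0.87)]
lock_mouth [([0.5529, -0.1924, 0.0884], 0.8)]
```

Run:
```python
import cv2,numpy as np
a=cv2.imread('pics/s0.png');b=cv2.imread('pics/d0.png')
cv2.imwrite('pics/s1.png',cv2.resize(a,(800,500)));cv2.imwrite('pics/d1.png',cv2.resize(b,(800,500)))
```

```text
(no output)
```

View pics/s1.png

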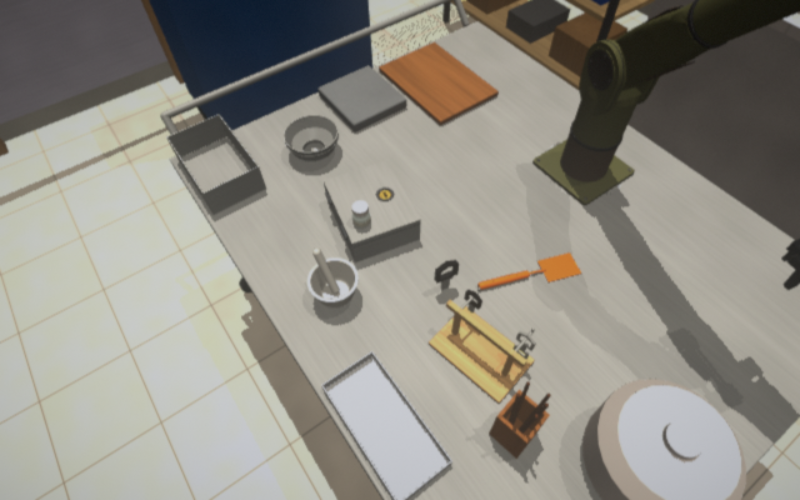

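View pics/d1.png

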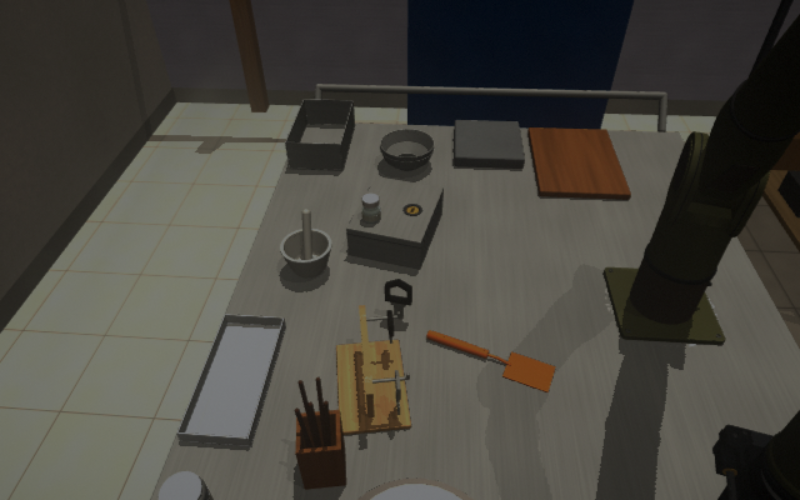

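```bash
cat >> h.py <<'E'
def rel(p,yaw,s=None):
    """shift and turn in tool axes to world TCP p with tool y at world angle yaw, pointing down"""
    s=s or r.get_state(); q=R.from_quat(s['eef_rot'])
    y=np.array([np.cos(yaw),np.sin(yaw),0]); z=np.array([0,0,-1.]); T=R.from_matrix(np.c_[np.cross(y,z),y,z])
    return np.round(q.inv().apply(np.array(p)-s['tool_pos']),4).tolist(), np.round((q.inv()*T).as_rotvec(),4).tolist()
def st():
    s=r.get_state(); m=R.from_quat(s['eef_rot']).as_matrix()
    print('t',round(s['clock'],2),'p',np.round(s['tool_pos'],4),'yaw',round(float(np.arctan2(m[1,1],m[0,1])),4),'z',np.round(m[:,2],3),'F',np.round(s['contact_force'],1),'M',np.round(s['moment'],2),'op',round(float(s['opening']),3),'ff',s['finger_force'],'q',np.round(s['q'],2))
    return s
E
python3 - <<'E'
from h import *
s=st(); c=cams.camera_params('wrist'); q=R.from_quat(s['eef_rot'])
print('wrist cam in tool',q.inv().apply(np.array(c['eye'])-s['tool_pos']),(q.inv()*R.from_quat(c['orientation'])).as_matrix()[:,2],c['fx'])
snap('side');
for n in ('holder','jar','mortar'): print(n,[(np.round(d['position'],3),round(d['p'],2)) for d in models.place_of('side',n)[:2]])
print(rel([.50,.175,.25],np.pi/2+.195))
E
```

```text
t 0.9 p [0.1478 0.6073 0.2183] yaw 1.332 z [-0.  0. -1.] F [-0.1 -0.   0.3] M [ 0.04  0.   -0.03] op 1.001 ff 0.0 q [-1.3   0.69 -0.19  1.57  0.16  0.9  -0.22]
wrist cam in tool [ 7.12185276e-02 -1.23302876e-04 -1.67129204e-01] [ 2.77775961e-01 -9.27677382e-04 -9.60645436e-01] 292.96266804496
holder [(array([ 0.668,  0.424, -0.002]), 0.58)]
jar [(array([ 0.648, -0.153,  0.083]), 0.88)]
mortar [(array([ 0.789, -0.06 ,  0.   ]), 0.91)]
([-0.4445, -0.3367, -0.0317], [0.0001, 0.0, -0.4338])
```

Call:
jog_arm(turn=[[0, 0, -0.434], [0, 0, -0.434], [0, 0, -0.434], [0, 0, -0.434], [0, 0, -0.434], [0, 0, -0.434], [0, 0, -0.434], [0, 0, -0.434], [0, 0, -0.434], [0, 0, -0.434], [0, 0, -0.434], [0, 0, -0.434]], translation=[[-0.444, -0.337, -0.032], [-0.444, -0.337, -0.032], [-0.444, -0.337, -0.032], [-0.444, -0.337, -0.032], [-0.444, -0.337, -0.032], [-0.444, -0.337, -0.032], [-0.444, -0.337, -0.032], [-0.444, -0.337, -0.032], [-0.444, -0.337, -0.032], [-0.444, -0.337, -0.032], [-0.444, -0.337, -0.032], [-0.444, -0.337, -0.032]], grip=[0, 0, 0, 0, 0, 0, 0, 0, 0, 0, 0, 0])

```text
clock: 2.6
tool_pos: [0.4985, 0.1766, 0.2504]
eef_rot: [-0.099, 0.995, 0.0, -0.0]
contact_force: [0.1, 0.4, -0.3]
opening: 0.997
finger_force: 0.0
```

Run:
```python
from h import *
s=st(); a=snap('wrist','w0.png')
for n in ('key','key_tip','key_shoulder','hook_left','hook_right','opener','stand'):
    print(n,[(np.round(d['position'],4).tolist(),round(d['p'],2)) for d in models.place_of('wrist',n)[:3]])
```

```text
t 2.6 p [0.4985 0.1766 0.2504] yaw 1.7692 z [-0.     0.001 -1.   ] F [ 0.1  0.4 -0.3] M [ 0.03 -0.04 -0.02] op 0.997 ff 0.0 q [-0.18  0.54 -0.39  1.81  0.26  0.85  1.07]
key [([0.5746, 0.1762, 0.1015], 0.87), ([0.57, 0.078, 0.0788], 0.57)]
key_tip [([0.5774, 0.1777, 0.0431], 0.88), ([0.5667, 0.0806, -0.0009], 0.74)]
key_shoulder [([0.5663, 0.0765, 0.0427], 0.84), ([0.5785, 0.1796, 0.0787], 0.66)]
hook_left []
hook_right [([0.584, 0.1789, 0.1114], 0.65)]
opener [([0.5513, 0.3154, 0.1031], 0.64)]
stand [([0.6051, 0.2542, 0.0011], 0.91)]
```

View pics/w0.png

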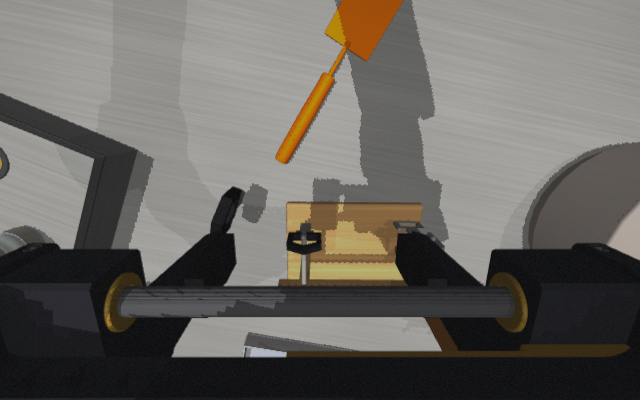

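```bash
cat >> h.py <<'E'
def proj(c,P):
    p=R.from_quat(c['orientation']).inv().apply(np.atleast_2d(P)-np.array(c['eye']))
    return np.c_[c['cx']+c['fx']*p[:,0]/-p[:,2], c['cy']+c['fy']*p[:,1]/p[:,2]]
E
python3 - <<'E'
from h import *
a=snap('wrist'); c=cams.camera_params('wrist'); print(c.keys())
for d in models.masks_of('wrist','key')[:3]:
    v,u=np.nonzero(d['pixels']); print(d['p'],u.min(),u.max(),v.min(),v.max(),len(u))
    for k in range(u.min(),u.max()+1,4): w=v[u==k]; print(k,w.min(),w.max(),end='; ')
    print()
for (x,y,th) in ((.575,.178,.195),(.575,.178,.14),(.58,.176,.195)):
    ex=np.array([np.cos(th),np.sin(th),0]);ey=np.array([-ex[1],ex[0],0]);o=np.array([x,y,.102])
    print(np.round(proj(c,[o+s*.02*ey+t*.0045*ex+[0,0,z] for s in(-1,1) for t in (-1,1) for z in(-.02,.01)]+[o+[0,0,.023]]),0).tolist())
im=cv2.resize(a[180:300,250:370],(720,720),interpolation=cv2.INTER_CUBIC)[:600]; cv2.imwrite('pics/w1.png',im[:,:,::-1])
E
```

```text
dict_keys(['fx', 'fy', 'cx', 'cy', 'eye', 'orientation'])
0.71 212 245 185 232 935
212 224 230; 216 211 231; 220 203 231; 224 195 232; 228 190 231; 232 185 224; 236 186 215; 240 188 206; 244 190 199; 
0.69 287 323 221 253 779
287 243 247; 291 231 250; 295 231 251; 299 229 252; 303 222 253; 307 221 253; 311 222 252; 315 230 251; 319 231 250; 323 240 245; 
0.48 0 138 93 249 15634
0 93 233; 4 94 231; 8 95 230; 12 97 228; 16 99 227; 20 101 226; 24 102 226; 28 104 226; 32 106 227; 36 107 229; 40 109 232; 44 110 237; 48 112 242; 52 113 242; 56 115 243; 60 117 247; 64 118 248; 68 120 248; 72 122 249; 76 123 249; 80 125 248; 84 126 248; 88 128 248; 92 130 248; 96 132 248; 100 133 248; 104 135 248; 108 137 248; 112 138 247; 116 140 232; 120 142 219; 124 143 205; 128 145 190; 132 147 175; 136 149 163; 
[[290.0, 231.0], [287.0, 242.0], [290.0, 238.0], [288.0, 249.0], [322.0, 231.0], [323.0, 242.0], [322.0, 238.0], [322.0, 249.0], [305.0, 250.0]]
[[290.0, 230.0], [288.0, 241.0], [290.0, 237.0], [287.0, 248.0], [322.0, 232.0], [323.0, 243.0], [322.0, 239.0], [322.0, 250.0], [305.0, 250.0]]
[[287.0, 235.0], [285.0, 245.0], [287.0, 241.0], [285.0, 252.0], [320.0, 235.0], [320.0, 245.0], [320.0, 241.0], [320.0, 252.0], [302.0, 254.0]]
```

View pics/w1.png

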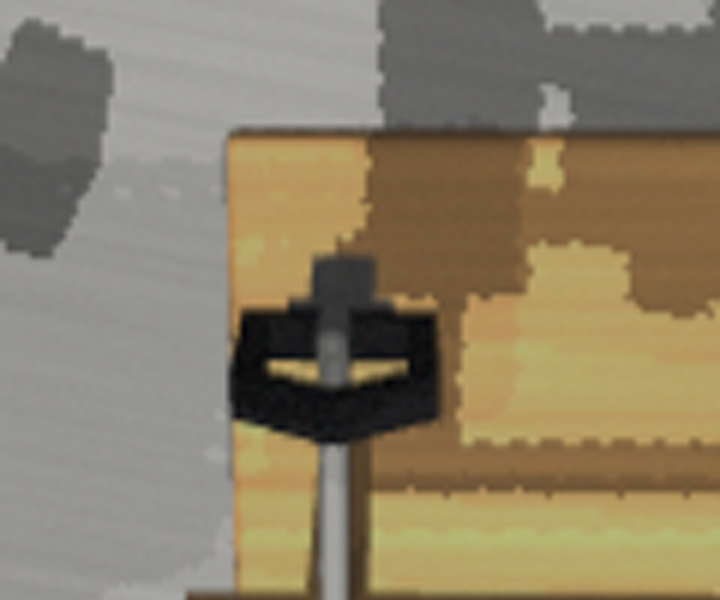

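Call:
jog_arm(turn=[[0, 0, 0], [0, 0, 0], [0, 0, 0], [0, 0, 0], [0, 0, 0], [0, 0, 0]], translation=[[-0.0745, -0.0125, 0], [-0.0745, -0.0125, 0.05], [-0.0745, -0.0125, 0.08], [-0.0745, -0.0125, 0.08], [-0.0745, -0.0125, 0.08], [-0.0745, -0.0125, 0.08]], grip=[0.3, 0.3, 0.3, 0.3, 0.3, 0.3], force=45)

```text
clock: 3.85
tool_pos: [0.5759, 0.1776, 0.1721]
eef_rot: [-0.097, 0.995, 0.0, 0.001]
contact_force: [-1.0, -0.6, 0.4]
opening: 0.703
finger_force: 0.0
```

Run:
```python
from h import *
snap('wrist')
print([(np.round(d['position'],4).tolist(),round(d['p'],2)) for d in models.place_of('wrist','key')[:3]])
s=st(); print(rel([.575,.178,.102],np.pi/2+.195))
```

```text
[([0.5644, 0.0774, 0.0788], 0.82), ([0.5738, 0.1792, 0.1036], 0.63)]
t 3.95 p [0.5757 0.1773 0.1717] yaw 1.7659 z [ 0.002  0.001 -1.   ] F [ 0.3 -0.2 -0.2] M [ 0.03  0.04 -0.  ] op 0.701 ff 0.0 q [-0.18  0.73 -0.34  1.68  0.32  0.79  1.09]
([0.0007, 0.0007, 0.0697], [0.0004, 0.0024, 0.0002])
```

Call:
jog_arm(turn=[[0, 0, 0], [0, 0, 0], [0, 0, 0], [0, 0, 0], [0, 0, 0], [0, 0, 0], [0, 0, 0], [0, 0, 0], [0, 0, 0], [0, 0, 0]], translation=[[0.0005, 0.0005, 0.03], [0.0005, 0.0005, 0.055], [0.0005, 0.0005, 0.07], [0.0005, 0.0005, 0.07], [0.0005, 0.0005, 0.07], [0.0005, 0.0005, 0.07], [0.0005, 0.0005, 0.07], [0.0005, 0.0005, 0.07], [0.0005, 0.0005, 0.07], [0.0005, 0.0005, 0.07]], grip=[0.3, 0.3, 0.3, 0.3, 0.9, 0.9, 0.9, 0.9, 0.9, 0.9], force=45)

```text
clock: 5.2
tool_pos: [0.5748, 0.1784, 0.1015]
eef_rot: [-0.098, 0.995, 0.001, 0.001]
contact_force: [-1.8, 0.9, 9.4]
opening: 0.105
finger_force: 9.8
```

Run:
```python
from h import *
s=st(); snap('wrist'); snap('side')
for c in('wrist','side'): print([(np.round(d['position'],4).tolist(),round(d['p'],2)) for d in models.place_of(c,'key')[:3]])
```

```text
t 5.2 p [0.5748 0.1784 0.1015] yaw 1.7664 z [ 0.001  0.001 -1.   ] F [-1.8  0.9  9.4] M [0.09 0.44 0.  ] op 0.105 ff 9.826614372432232 q [-0.21  0.82 -0.3   1.73  0.37  0.64  1.05]
[([0.5725, 0.1775, 0.0996], 0.83), ([0.5642, 0.0818, 0.0785], 0.82)]
[([0.5729, 0.1786, 0.1029], 0.48), ([0.6499, -0.1503, 0.0837], 0.42), ([0.5671, 0.0808, 0.0803], 0.4)]
```

Run:
```python
from h import *
s=st(); a=snap('wrist'); b=snap('side')
im=np.vstack([cv2.resize(a[100:320,180:460],(560,300)),cv2.resize(b[200:310,240:360],(560,300),interpolation=cv2.INTER_CUBIC)]); im[300:]=np.clip(im[300:].astype(int)*2,0,255)
cv2.imwrite('pics/g.png',im[:,:,::-1])
```

```text
t 5.4 p [0.5748 0.1784 0.1016] yaw 1.7664 z [ 0.001  0.001 -1.   ] F [-1.5  0.6  8.7] M [ 0.09  0.44 -0.  ] op 0.101 ff 9.240455031394958 q [-0.21  0.82 -0.3   1.73  0.37  0.64  1.05]
```

View pics/g.png

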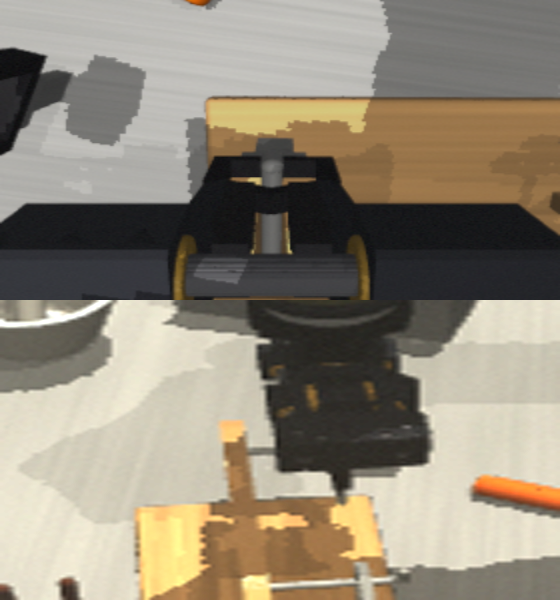

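Run:
```python
from h import *
a=snap('wrist'); c=cams.camera_params('wrist')
im=cv2.resize(a[150:250,255:375],(720,600),interpolation=cv2.INTER_CUBIC); im=np.clip(255*(im/255.)**.5,0,255).astype('uint8')
cv2.imwrite('pics/g2.png',im[:,:,::-1])
th=.195;ex=np.array([np.cos(th),np.sin(th),0]);ey=np.array([-ex[1],ex[0],0]);o=np.array([.5745,.178,.102])
f=lambda P:((proj(c,P)-[255,150])*6).round().tolist()
print(f([o+s*.02*ey-.0045*ex+[0,0,z] for s in(-1,1) for z in(-.02,.01)]+[o+[0,0,.023]]))
```

```text
[[182.0, 386.0], [152.0, 491.0], [538.0, 386.0], [568.0, 491.0], [360.0, 595.0]]
```

View pics/g2.png

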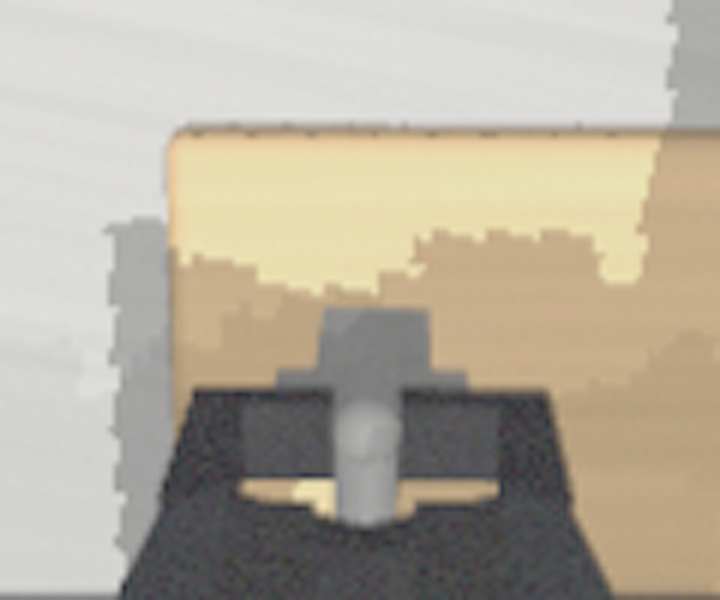

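Call:
jog_arm(turn=[[0, 0, 0], [0, 0, 0], [0, 0, 0], [0, 0, 0], [0, 0, 0]], translation=[[0, 0, 0], [0, 0, 0], [0, 0, 0], [0, 0, 0], [0, 0, 0]], grip=[0.3, 0.3, 0.3, 0.3, 0.3])

```text
clock: 6.18
tool_pos: [0.5744, 0.1774, 0.1002]
eef_rot: [-0.097, 0.995, 0.0, -0.0]
contact_force: [0.8, -0.5, 0.6]
opening: 0.65
finger_force: 0.0
```

Run:
```python
from h import *
s=st(); a=snap('wrist'); c=cams.camera_params('wrist'); q=R.from_quat(s['eef_rot'])
for z in (.019,-.01,-.02,-.03,-.04):
    P=[q.apply([x,sg*.044*s['opening'],z])+s['tool_pos'] for sg in(-1,1) for x in(.009,-.009)]
    print(z,proj(c,P).round().tolist())
print([(np.round(d['position'],4).tolist(),round(d['p'],2)) for d in models.place_of('wrist','key')[:3]])
im=cv2.resize(a[100:400,120:520],(800,600)); im=np.clip(255*(im/255.)**.5,0,255).astype('uint8')
cv2.imwrite('pics/g3.png',im[:,:,::-1])
```

```text
t 6.17 p [0.5744 0.1774 0.1002] yaw 1.7661 z [-0. -0. -1.] F [ 0.8 -0.5  0.6] M [ 0.01  0.   -0.01] op 0.65 ff 0.0 q [-0.21  0.82 -0.3   1.73  0.37  0.64  1.05]
0.019 [[273.0, 209.0], [274.0, 234.0], [358.0, 209.0], [357.0, 234.0]]
-0.01 [[266.0, 225.0], [267.0, 253.0], [365.0, 225.0], [364.0, 253.0]]
-0.02 [[263.0, 232.0], [264.0, 262.0], [368.0, 232.0], [367.0, 262.0]]
-0.03 [[259.0, 239.0], [261.0, 271.0], [372.0, 239.0], [370.0, 271.0]]
-0.04 [[256.0, 248.0], [258.0, 281.0], [376.0, 248.0], [374.0, 281.0]]
[([0.5665, 0.0776, 0.0769], 0.86), ([0.5725, 0.1776, 0.102], 0.62)]
```

View pics/g3.png

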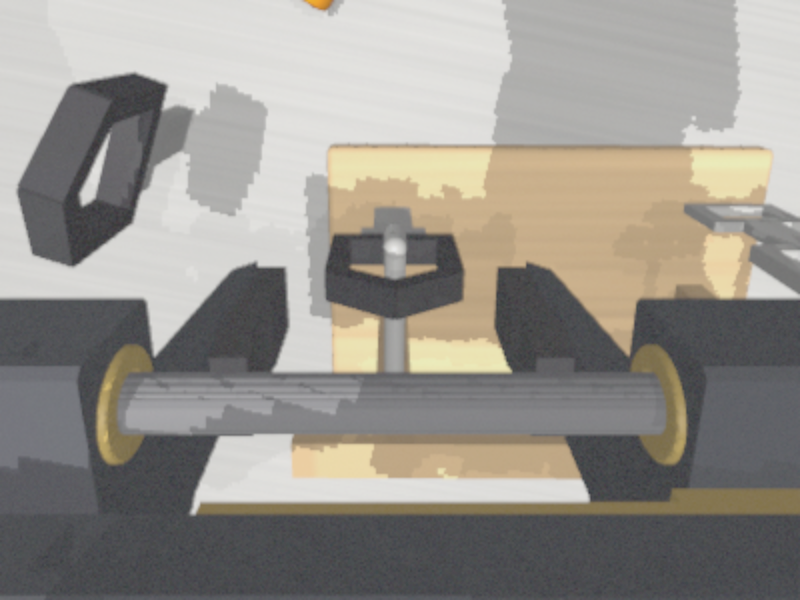

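Call:
jog_arm(turn=[[0, 0, 0], [0, 0, 0], [0, 0, 0], [0, 0, 0], [0, 0, 0], [0, 0, 0], [0, 0, 0], [0, 0, 0], [0, 0, 0], [0, 0, 0]], translation=[[0, 0.0005, 0.02], [0, 0.0005, 0.038], [0, 0.0005, 0.038], [0, 0.0005, 0.038], [0, 0.0005, 0.038], [0, 0.0005, 0.038], [0, 0.0005, 0.038], [0, 0.0005, 0.038], [0, 0.0005, 0.038], [0, 0.0005, 0.038]], grip=[0.3, 0.3, 0.3, 0.9, 0.9, 0.9, 0.9, 0.9, 0.9, 0.9], force=45)

```text
clock: 7.52
tool_pos: [0.5748, 0.1781, 0.0627]
eef_rot: [-0.097, 0.995, 0.0, 0.001]
contact_force: [0.7, -0.2, 5.2]
opening: 0.452
finger_force: 45.0
```

Call:
jog_arm(turn=[[0, 0, 0], [0, 0, 0], [0, 0, 0], [0, 0, 0], [0, 0, 0], [0, 0, 0], [0, 0, 0], [0, 0, 0], [0, 0, 0], [0, 0, 0], [0, 0, 0], [0, 0, 0]], translation=[[0, 0, -0.009], [0, 0, -0.017], [0, 0, -0.017], [0, 0, -0.017], [0.015, 0, -0.017], [0.035, 0, -0.017], [0.06, 0, -0.017], [0.06, 0, -0.017], [0.06, 0, -0.06], [0.06, 0, -0.118], [0.06, 0, -0.118], [0.06, 0, -0.118]], grip=[0.9, 0.9, 0.9, 0.9, 0.9, 0.9, 0.9, 0.9, 0.9, 0.9, 0.9, 0.9], force=45)

```text
clock: 9.02
tool_pos: [0.516, 0.1661, 0.18]
eef_rot: [-0.097, 0.995, 0.0, 0.0]
contact_force: [-0.4, -0.0, -1.1]
opening: 0.45
finger_force: 45.0
```

Run:
```python
from h import *
s=st(); snap('side'); q=R.from_quat(s['eef_rot'])
for n in ('key','key_tip'): print(n,[(q.inv().apply(np.array(d['position'])-s['tool_pos']).round(4).tolist(),round(d['p'],2)) for d in models.place_of('side',n)[:3]])
print(rel([.49,-.18,.18],np.pi/2-.19))
```

```text
t 9.03 p [0.516  0.1661 0.18  ] yaw 1.7654 z [ 0.  0. -1.] F [-0.4 -0.  -1.1] M [ 0.06 -0.01 -0.  ] op 0.45 ff 44.99987533316016 q [-0.19  0.65 -0.35  1.85  0.33  0.7   1.05]
key [([-0.0331, -0.0959, 0.0979], 0.91)]
key_tip [([-0.0338, -0.1013, 0.1811], 0.73), ([-0.0707, 0.1443, 0.0624], 0.24)]
([0.0914, -0.3344, -0.0007], [-0.001, -0.0026, 0.3852])
```

Call:
jog_arm(turn=[[0, 0, 0.385], [0, 0, 0.385], [0, 0, 0.385], [0, 0, 0.385], [0, 0, 0.385], [0, 0, 0.385], [0, 0, 0.385], [0, 0, 0.385], [0, 0, 0.385], [0, 0, 0.385]], translation=[[0.001, -0.05, -0.01], [0.001, -0.1, -0.01], [0.001, -0.15, -0.01], [0.001, -0.2, -0.01], [0.001, -0.25, -0.01], [0.001, -0.3, -0.01], [0.001, -0.34, -0.01], [0.001, -0.362, -0.01], [0.001, -0.362, -0.01], [0.001, -0.362, -0.01]], grip=[0.9, 0.9, 0.9, 0.9, 0.9, 0.9, 0.9, 0.9, 0.9, 0.9])

```text
clock: 10.42
tool_pos: [0.5847, -0.1862, 0.19]
eef_rot: [0.093, 0.996, 0.001, -0.0]
contact_force: [-0.5, 0.3, -0.6]
opening: 0.444
finger_force: 45.0
```

Run:
```python
from h import *
s=st(); a=snap('wrist'); c=cams.camera_params('wrist'); q=R.from_quat(s['eef_rot'])
for n in ('lock_mouth','box','jar'): print(n,[(np.round(d['position'],4).tolist(),round(d['p'],2)) for d in models.place_of('wrist',n)[:2]])
for n in ('key','key_tip','key_shoulder'): print(n,[(q.inv().apply(np.array(d['position'])-s['tool_pos']).round(4).tolist(),round(d['p'],2)) for d in models.place_of('wrist',n)[:3]])
hsv=cv2.cvtColor(a,cv2.COLOR_RGB2HSV); print(proj(c,[[.5525,-.192,.085]]))
im=cv2.resize(a[0:300,120:520],(800,600)); im=np.clip(255*(im/255.)**.6,0,255).astype('uint8')
cv2.imwrite('pics/l0.png',im[:,:,::-1]); cv2.imwrite('pics/l0raw.png',a[:,:,::-1])
```

```text
t 10.43 p [ 0.5847 -0.1862  0.19  ] yaw 1.384 z [-0.001  0.002 -1.   ] F [-0.5  0.3 -0.6] M [ 0.01 -0.01 -0.03] op 0.444 ff 44.999935794621706 q [ 0.4   0.72 -0.3   1.63  0.26  0.84  1.38]
lock_mouth [([0.553, -0.1929, 0.0877], 0.82), ([0.6486, -0.1527, 0.0845], 0.4)]
box [([0.592, -0.2036, 0.0006], 0.94)]
jar [([0.647, -0.1542, 0.0843], 0.66)]
key [([0.0639, 0.2543, 0.1116], 0.93), ([0.0004, 0.0009, -0.0369], 0.9)]
key_tip [([-0.0007, 0.0011, 0.018], 0.91), ([0.0678, 0.2597, 0.1906], 0.57)]
key_shoulder [([0.0675, 0.2553, 0.1471], 0.97), ([-0.0033, 0.0015, -0.0135], 0.62)]
[[302.38274669 157.51842382]]
```

View pics/l0.png

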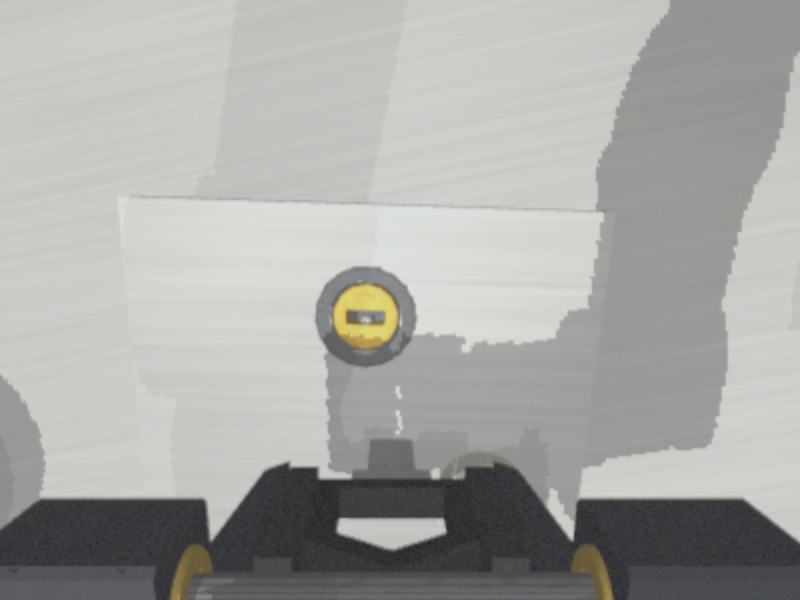

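```bash
cat >> h.py <<'E'
def unproj(c,uv,z):
    d=R.from_quat(c['orientation']).apply([(uv[0]-c['cx'])/c['fx'],-(uv[1]-c['cy'])/c['fy'],-1.]); e=np.array(c['eye'])
    return e+d*(z-e[2])/d[2]
E
python3 - <<'E'
from h import *
a=cv2.imread('pics/l0raw.png'); c=cams.camera_params('wrist'); s=st()
h=cv2.cvtColor(a,cv2.COLOR_BGR2HSV)
m=((h[...,0]>15)&(h[...,0]<35)&(h[...,1]>110)).astype('uint8'); m[220:]=0
cn=max(cv2.findContours(m,0,2)[0],key=cv2.contourArea); (u,v),ax,an=cv2.fitEllipse(cv2.convexHull(cn)); print('brass',u,v,ax)
L=unproj(c,(u,v),.085); print('lock',L)
# collar (dark)
g=cv2.cvtColor(a,cv2.COLOR_BGR2GRAY); print(g[158,270:340].tolist())
# slot angle: dark pixels inside brass
hull=np.zeros_like(m); cv2.fillConvexPoly(hull,cv2.convexHull(cn),1)
d=((h[...,1]<90)|(h[...,2]<70))&(cv2.erode(hull,np.ones((5,5)))>0); v2,u2=np.nonzero(d)
print(len(u2),u2.min(),u2.max(),v2.min(),v2.max()); P=np.array([unproj(c,p,.083)[:2] for p in zip(u2,v2)]);print('slot c',P.mean(0)); w,V=np.linalg.eigh(np.cov(P.T)); print('slot dir',np.arctan2(*V[::-1,1])%np.pi)
# front edge of lid: strongest vertical gradient near row ~100
gy=cv2.Sobel(g.astype('f4'),cv2.CV_32F,0,1,ksize=3); us=np.r_[185:300:3,330:415:3]; vs=[]
for x in us:
    r0=int(98+ (x-180)*.031); w=np.abs(gy[r0-5:r0+7,x]); vs.append(r0-5+w.argmax())
k=np.polyfit(us,vs,1); k=np.polyfit(us[abs(np.polyval(k,us)-vs)<1.5],np.array(vs)[abs(np.polyval(k,us)-vs)<1.5],1)
A=unproj(c,(190,np.polyval(k,190)),.085);B=unproj(c,(410,np.polyval(k,410)),.085); e=(B-A)
th=np.arctan2(e[1],e[0]); print('edge dir',th, A,B)
n=np.array([-e[1],e[0]])/np.hypot(*e[:2]); print('lock to edge',np.dot(L[:2]-A[:2],n))
print('px key tip',proj(c,[s['tool_pos']+R.from_quat(s['eef_rot']).apply([0,0,.018])]))
E
```

```text
t 10.78 p [ 0.5848 -0.1884  0.1904] yaw 1.3819 z [ 0.  0. -1.] F [-0.1  0.5  0.1] M [ 0.04 -0.    0.02] op 0.448 ff 44.999796096235514 q [ 0.4   0.72 -0.29  1.63  0.26  0.84  1.38]
brass 621.2327880859375 169.8350067138672 (49.55130386352539, 62.253021240234375)
lock [0.62034644 0.09905307 0.085     ]
[188, 186, 187, 186, 186, 187, 182, 142, 77, 89, 89, 85, 87, 90, 102, 86, 78, 155, 170, 171, 171, 167, 150, 57, 54, 53, 52, 53, 58, 87, 90, 107, 132, 125, 104, 68, 54, 71, 91, 91, 90, 95, 117, 176, 179, 175, 174, 166, 134, 77, 143, 92, 91, 91, 91, 90, 87, 85, 140, 197, 199, 198, 197, 197, 198, 198, 198, 199, 198, 198]Traceback (most recent call last):
  File "<stdin>", line 12, in <module>
    return umr_minimum(a, axis, None, out, keepdims, initial, where)
ValueError: zero-size array to reduction operation minimum which has no identity
```

```bash
cat > lock.py <<'E'
from h import *
s=st(); c=cams.camera_params('wrist'); a=snap('wrist')[:,:,::-1].copy()
h=cv2.cvtColor(a,cv2.COLOR_BGR2HSV)
m=((h[...,0]>15)&(h[...,0]<35)&(h[...,1]>110)).astype('uint8'); m[205:]=0; m[:,:240]=0; m[:,380:]=0
cn=np.vstack(cv2.findContours(m,0,2)[0]); hu=cv2.convexHull(cn); (u,v),ax,an=cv2.fitEllipse(hu); print('brass',u,v,ax)
L=unproj(c,(u,v),.085); print('lock',L)
g=cv2.cvtColor(a,cv2.COLOR_BGR2GRAY)
hull=np.zeros_like(m); cv2.fillConvexPoly(hull,hu,1)
d=(h[...,1]<110)&(cv2.erode(hull,np.ones((7,7)))>0); v2,u2=np.nonzero(d)
P=np.array([unproj(c,p,.084)[:2] for p in zip(u2,v2)]);w,V=np.linalg.eigh(np.cov(P.T)); print('slot',len(u2),P.mean(0),np.arctan2(*V[::-1,1])%np.pi)
gy=cv2.Sobel(g.astype('f4'),cv2.CV_32F,0,1,ksize=3); us=np.r_[185:300:3,330:415:3]
vs=np.array([(r0:=int(98+(x-180)*.031))-5+np.abs(gy[r0-5:r0+7,x]).argmax() for x in us])
k=np.polyfit(us,vs,1); ok=abs(np.polyval(k,us)-vs)<1.5; k=np.polyfit(us[ok],vs[ok],1)
A=unproj(c,(190,np.polyval(k,190)),.085);B=unproj(c,(410,np.polyval(k,410)),.085); e=B-A
print('edge',ok.mean(),np.arctan2(e[1],e[0])%np.pi,'lock to edge',np.dot(L[:2]-A[:2],[-e[1],e[0]])/np.hypot(*e[:2]))
E
python3 lock.py
```

```text
t 10.78 p [ 0.5848 -0.1884  0.1904] yaw 1.3819 z [ 0.  0. -1.] F [-0.1  0.5  0.1] M [ 0.04 -0.    0.02] op 0.448 ff 44.999796096235514 q [ 0.4   0.72 -0.29  1.63  0.26  0.84  1.38]
brass 304.76226806640625 156.8397674560547 (32.723228454589844, 32.88534164428711)
lock [ 0.55239789 -0.19208791  0.085     ]
slot 102 [ 0.55252034 -0.19133118] 1.3791599601428228
edge 1.0 1.353576224367376 lock to edge -0.0490622864828935
```

Call:
jog_arm(turn=[[0, 0, 0.022], [0, 0, 0.022], [0, 0, 0.022], [0, 0, 0.022], [0, 0, 0.022], [0, 0, 0.022], [0, 0, 0.022]], translation=[[0.031, -0.01, 0], [0.031, -0.01, 0.03], [0.031, -0.01, 0.06], [0.031, -0.01, 0.078], [0.031, -0.01, 0.078], [0.031, -0.01, 0.078], [0.031, -0.01, 0.078]], grip=[0.9, 0.9, 0.9, 0.9, 0.9, 0.9, 0.9])

```text
clock: 11.7
tool_pos: [0.5531, -0.1932, 0.1133]
eef_rot: [0.106, 0.994, -0.0, 0.001]
contact_force: [0.5, 1.3, -1.0]
opening: 0.449
finger_force: 45.0
```

Run:
```python
from h import *
s=st(); c=cams.camera_params('wrist'); q=R.from_quat(s['eef_rot']); a=snap('wrist')
for n in ('key','key_tip'): print(n,[(q.inv().apply(np.array(d['position'])-s['tool_pos']).round(4).tolist(),round(d['p'],2)) for d in models.place_of('wrist',n)[:2]])
print('lock',[(np.round(d['position'],4).tolist(),round(d['p'],2)) for d in models.place_of('wrist','lock_mouth')[:2]])
h=cv2.cvtColor(a,cv2.COLOR_RGB2HSV); m=((h[...,0]>15)&(h[...,0]<35)&(h[...,1]>110)).astype('uint8'); m[:,:240]=0; m[:,380:]=0;m[280:]=0
v,u=np.nonzero(m); print(u.min(),u.max(),v.min(),v.max())
t=np.linspace(0,6.28,60); C=np.c_[.5525+.0155*np.cos(t),-.192+.0155*np.sin(t),.085+0*t]; p=proj(c,C); print('pred',p.min(0),p.max(0))
print(rel([.5525,-.192,.1],1.36))
im=cv2.resize(a[160:260,255:375],(720,600),interpolation=cv2.INTER_CUBIC); im=np.clip(255*(im/255.)**.5,0,255).astype('uint8')
cv2.imwrite('pics/l1.png',im[:,:,::-1])
```

```text
t 11.7 p [ 0.5531 -0.1932  0.1133] yaw 1.3589 z [ 0.002 -0.    -1.   ] F [ 0.5  1.3 -1. ] M [-0.06 -0.04  0.04] op 0.449 ff 44.99985175207257 q [ 0.4   0.78 -0.25  1.78  0.31  0.61  1.33]
key [([0.0001, -0.0008, -0.0398], 0.9)]
key_tip [([-0.0005, 0.0016, 0.016], 0.81), ([0.0424, 0.2709, 0.1134], 0.79)]
lock [([0.5551, -0.1917, 0.0877], 0.84)]
296 337 195 232
pred [294.77064981 194.4253226 ] [338.59945028 235.70512469]
([0.0004, 0.0011, 0.0128], [-0.0, 0.0009, -0.0011])
```

View pics/l1.png

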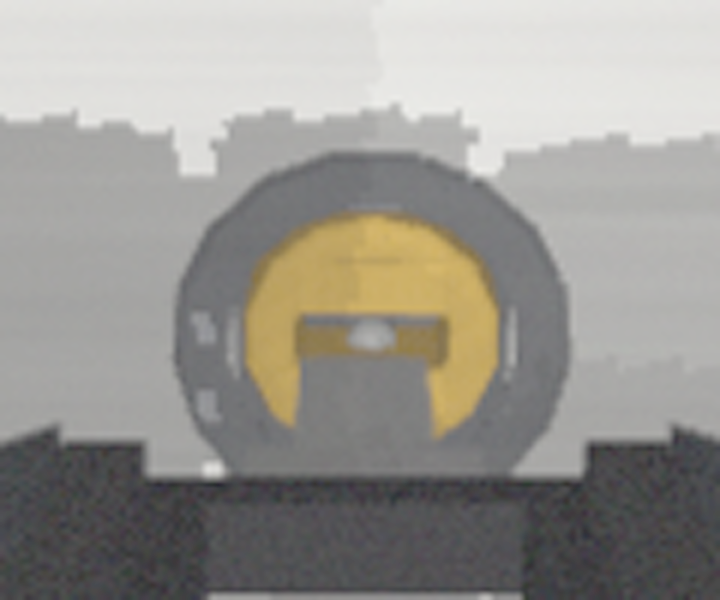

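Call:
jog_arm(turn=[[0, 0, 0], [0, 0, 0], [0, 0, 0], [0, 0, 0], [0, 0, 0], [0, 0, 0]], translation=[[0, 0.001, 0.004], [0, 0.001, 0.008], [0, 0.001, 0.012], [0, 0.001, 0.015], [0, 0.001, 0.018], [0, 0.001, 0.018]], grip=[0.9, 0.9, 0.9, 0.9, 0.9, 0.9], force=55)

```text
clock: 12.65
tool_pos: [0.5524, -0.192, 0.094]
eef_rot: [0.106, 0.994, 0.0, -0.0]
contact_force: [-0.5, 0.3, -0.3]
opening: 0.444
finger_force: 55.0
```

```bash
python3 -c "
from h import *
st()"
```

```text
t 12.65 p [ 0.5524 -0.192   0.094 ] yaw 1.3591 z [-0.001  0.    -1.   ] F [-0.5  0.3 -0.3] M [-0.    0.07 -0.03] op 0.444 ff 54.99952431768179 q [ 0.39  0.81 -0.24  1.79  0.32  0.58  1.32]
```

Call:
jog_arm(turn=[[0, 0, 0.04], [0, 0, -0.04], [0, 0, 0.04], [0, 0, -0.04], [0, 0, 0.04], [0, 0, -0.04], [0, 0, 0.04], [0, 0, -0.04], [0, 0, 0.04], [0, 0, -0.04], [0, 0, 0], [0, 0, 0]], translation=[[0, 0, 0.003], [0, 0.001, 0.006], [0, 0, 0.009], [0, -0.001, 0.012], [0, 0, 0.015], [0, 0.001, 0.017], [0, 0, 0.019], [0, -0.001, 0.021], [0, 0, 0.022], [0, 0.0005, 0.023], [0, 0, 0.024], [0, 0, 0.024]], grip=[0.9, 0.9, 0.9, 0.9, 0.9, 0.9, 0.9, 0.9, 0.9, 0.9, 0.9, 0.9], force=60)

```text
clock: 14.15
tool_pos: [0.5537, -0.1922, 0.0718]
eef_rot: [0.107, 0.994, -0.0, 0.001]
contact_force: [-1.2, 0.8, 9.5]
opening: 0.445
finger_force: 60.0
```

```bash
python3 -c "
from h import *
s=st(); q=R.from_quat(s['eef_rot']); snap('wrist')
for n in ('key','key_tip','key_shoulder'): print(n,[(np.round(d['position'],4).tolist(),q.inv().apply(np.array(d['position'])-s['tool_pos']).round(4).tolist(),round(d['p'],2)) for d in models.place_of('wrist',n)[:2]])
"
```

```text
t 14.15 p [ 0.5537 -0.1922  0.0718] yaw 1.3571 z [ 0.003 -0.001 -1.   ] F [-1.2  0.8  9.5] M [ 0.12  0.24 -0.02] op 0.445 ff 60.00330492854118 q [ 0.38  0.85 -0.22  1.8   0.33  0.53  1.3 ]
key [([0.553, -0.1929, 0.1125], [0.0005, -0.0009, -0.0407], 0.87)]
key_tip []
key_shoulder [([0.5566, -0.1923, 0.0848], [-0.0029, 0.0005, -0.013], 0.9)]
```

Call:
jog_arm(turn=[[0, 0, 0.04], [0, 0, -0.04], [0, 0, 0.03], [0, 0, 0], [0, 0, 0], [0, 0, 0]], translation=[[0, 0.001, 0.001], [0, -0.001, 0.002], [0, 0, 0.003], [0, 0, 0.003], [0, 0, 0.003], [0, 0, 0.003]], grip=[0.9, 0.9, 0.9, 0.9, 0.9, 0.9], force=60)

```text
clock: 15.1
tool_pos: [0.5539, -0.1922, 0.0714]
eef_rot: [0.107, 0.994, -0.001, 0.002]
contact_force: [-7.2, 1.8, 30.6]
opening: 0.446
finger_force: 60.0
```

```bash
python3 -c "
from h import *
s=st()
"
```

```text
t 15.1 p [ 0.5539 -0.1922  0.0714] yaw 1.3573 z [ 0.004 -0.002 -1.   ] F [-7.2  1.8 30.6] M [ 0.39  1.41 -0.01] op 0.446 ff 60.01001900061965 q [ 0.38  0.85 -0.22  1.8   0.33  0.53  1.3 ]
```

Call:
jog_arm(turn=[[0, 0, 0], [0, 0, 0.15], [0, 0, 0.3], [0, 0, 0.45], [0, 0, 0.6], [0, 0, 0.75], [0, 0, 0.9], [0, 0, 1.05], [0, 0, 1.2], [0, 0, 1.35], [0, 0, 1.5], [0, 0, 1.5], [0, 0, 1.5]], translation=[[0, 0, -0.003], [0, 0, -0.003], [0, 0, -0.003], [0, 0, -0.003], [0, 0, -0.003], [0, 0, -0.003], [0, 0, -0.003], [0, 0, -0.003], [0, 0, -0.003], [0, 0, -0.003], [0, 0, -0.003], [0, 0, -0.003], [0, 0, -0.003]], grip=[0.9, 0.9, 0.9, 0.9, 0.9, 0.9, 0.9, 0.9, 0.9, 0.9, 0.9, 0.9, 0.9], force=60)

```text
clock: 16.73
tool_pos: [0.5533, -0.193, 0.0717]
eef_rot: [0.756, 0.655, 0.0, 0.001]
contact_force: [-2.7, -0.2, 10.6]
opening: 0.449
finger_force: 60.0
```

```bash
python3 -c "
from h import *
s=st()
"
```

```text
t 16.73 p [ 0.5533 -0.193   0.0717] yaw -0.1426 z [ 0.002 -0.002 -1.   ] F [-2.7 -0.2 10.6] M [-0.27  0.58  0.08] op 0.449 ff 60.003438871353865 q [ 0.17  0.85  0.15  1.81 -0.24  0.49  0.34]
```

Call:
jog_arm(turn=[[0, 0, 0.1], [0, 0, 0.2], [0, 0, 0.26], [0, 0, 0.26], [0, 0, 0.26]], translation=[[0, 0, 0], [0, 0, 0], [0, 0, 0], [0, 0, 0], [0, 0, 0]], grip=[0.9, 0.9, 0.9, 0.9, 0.9], force=60)

```text
clock: 17.35
tool_pos: [0.5534, -0.1929, 0.0717]
eef_rot: [0.834, 0.552, 0.001, 0.001]
contact_force: [-2.1, -0.5, 9.2]
opening: 0.444
finger_force: 60.0
```

```bash
python3 -c "
from h import *
s=st(); snap('wrist'); q=R.from_quat(s['eef_rot'])
for n in ('key','key_shoulder'): print(n,[(np.round(d['position'],4).tolist(),q.inv().apply(np.array(d['position'])-s['tool_pos']).round(4).tolist(),round(d['p'],2)) for d in models.place_of('wrist',n)[:2]])
"
```

```text
t 17.35 p [ 0.5534 -0.1929  0.0717] yaw -0.4023 z [ 0.002 -0.001 -1.   ] F [-2.1 -0.5  9.2] M [-0.1   0.5   0.14] op 0.444 ff 60.00343954190612 q [ 0.13  0.86  0.21  1.81 -0.34  0.5   0.17]
key [([0.5524, -0.1913, 0.1127], [0.0011, -0.0014, -0.041], 0.76)]
key_shoulder [([0.5583, -0.1917, 0.0852], [0.003, 0.0041, -0.0135], 0.78)]
```

Call:
jog_arm(turn=[[0, 0, 0.05], [0, 0, 0.1], [0, 0, 0.1], [0, 0, 0.1]], translation=[[0, 0, 0], [0, 0, 0], [0, 0, 0], [0, 0, 0]], grip=[0.9, 0.9, 0.9, 0.9], force=60)

```text
clock: 18.0
tool_pos: [0.5534, -0.1929, 0.0717]
eef_rot: [0.86, 0.51, 0.001, 0.001]
contact_force: [-2.2, -0.5, 10.4]
opening: 0.445
finger_force: 60.0
```

```bash
python3 -c "
from h import *
s=st(); a=snap('wrist'); b=snap('side')
d=[d['pixels'] for d in models.masks_of('wrist','key')[:1]]
print([(np.nonzero(m)[1].min(),np.nonzero(m)[1].max(),np.nonzero(m)[0].min(),np.nonzero(m)[0].max()) for m in d])
im=cv2.resize(a[160:300,230:410],(720,560),interpolation=cv2.INTER_CUBIC); im=np.clip(255*(im/255.)**.5,0,255).astype('uint8')
cv2.imwrite('pics/f.png',im[:,:,::-1])
"
```

```text
t 18.0 p [ 0.5534 -0.1929  0.0717] yaw -0.5004 z [ 0.002 -0.002 -1.   ] F [-2.2 -0.5 10.4] M [-0.25  0.44  0.52] op 0.445 ff 60.00311616808176 q [ 0.12  0.86  0.24  1.81 -0.38  0.51  0.11]
[(np.int64(271), np.int64(360), np.int64(234), np.int64(285))]
```

View pics/f.png

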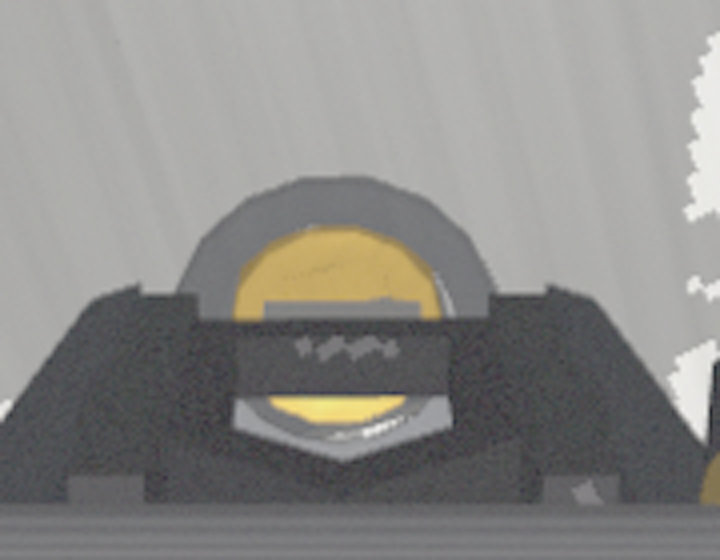

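```bash
python3 -c "
from h import *
st(); print(r.finish_job())"
```

```text
t 18.15 p [ 0.5535 -0.1929  0.0717] yaw -0.5003 z [ 0.002 -0.002 -1.   ] F [-2.4 -0.5  9.8] M [-0.18  0.41  0.55] op 0.444 ff 60.0030018389225 q [ 0.12  0.86  0.24  1.81 -0.38  0.51  0.11]
the job is handed in; nothing more can be done
None
```

The smaller key is pushed fully home in the lock and turned clockwise to the stop, and the job was handed in at 18 s with the gripper still holding it turned; one misplaced first grasp briefly squeezed the key's peak on its hook, because the fingertips sit about 40 mm farther back than stated.

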